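# Clamp a pine block in the bench ratchet clamp and keep the trigger held

### The arm

A 6-joint arm with a two-finger parallel gripper is mounted at the origin on a cart in front of the work surface, level with it; the furniture and walls round the work are solid. World frame = base frame: x ahead of the robot, y to its left, z up, the work surface at z = 0. Lengths are in m, angles in rad, forces in N, time in s.
With the tool pointing down it reaches from about 0.4 to 0.925 m from the base axis. Payload 12.5 kg.
Tool frame: the origin (TCP) lies midway between the tips of the shut fingers; the grasp point (between the pads) lies 19 mm behind it; z points along the fingers, y is the line along which they close (so a half turn about z gives the same grasp; the last joint's range is limited). The gripper opens to 95 mm and grips with 3 to 60 N. Pads are 20 mm wide; open, the fingers measure 119 mm over their backs; the gripper's body (75 mm by 180 mm) begins 59 mm behind the grasp point.
Start: joints at [1.09, 0.491, 1.559, -0, 1.092, -0.106], TCP at [0.229, 0.582, 0.215] pointing down, gripper open.
Joint ranges: [-3.1, 3.1], [-0.84, 2.19], [0.05, 2.79], [-1.13, 4.28], [0.06, 2.93], [-2.69, 2.69]. Speed limits (rad/s): [2.22, 2.22, 2.79, 3.14, 3.14, 3.14].

### API

Orientations are given as a rotation vector (axis times angle).
In Python, from cell import env, optics gives the robot as it stands. The module is installed in compiled form; this text tells all that it offers.
- The arm moves only by the tool arm_command, never from a script. Its argument "series" is a list of rows, each an object of numbers: "dx", "dy", "dz": the shift along the tool's x, y, z in units of 50 mm (1.0 is 50 mm); "twist": the turn about the tool's z in units of 10 degrees (1.0 is 10 degrees); "grip": the gripper command: -1 is shut, 1 is fully open, values between are in proportion. A call has 1 to 5 rows; each row is the pose to reach, as a shift and turn from the pose commanded when the call began, along the tool's axes at that moment; what a row does not reach only later rows make up. A row lasts 1/8 s, in which the tool goes at most 62.5 mm and 10.7 degrees, less where a joint would pass 70% of its speed; a pose out of reach is approached as far as the arm can. A call with a gripper value outside its range is refused whole. The fingers move at their own pace and stop on an object; "force" is the grip in N (left out, the last holds). Time passes only in rows, so rows that repeat a pose let the fingers close. It gives the time, the measured TCP pose, the force, the opening and the grip force at its end, in the units of the state.
- env.state(): the state, without advancing time (a new reading comes with each control period).
- optics.read_camera(name): name is "scene" or "top"; returns a dict with "pixels" (480x640x3 uint8, blue, green, red), "camera_matrix" (3x3 intrinsics, pixels), "xyz" and "rotation" of the camera in the world. Camera axes: x right, y down, z forward; pixel columns grow to the right and rows downward; lengths in m; the calibration is good to about 2 mm. A picture is of the moment at which its call begins. There is no depth.
- env.job_done(): hands the job in; it is judged then, once.
The state is a dict: "time_s": time; "q": joint angles; "joint_velocities": joint speeds; "tau": joint torques, N m; "ee_pos": TCP position; "orientation": TCP orientation; "ft_force": force on the tool from outside, world axes, zero at the start; "wrist_torque": the same for the moment, N m; "width": finger opening in m; "grip_force": force on a finger pad.
Only numpy, scipy, OpenCV 4.12 (cv2) and the standard library are available. Lean on these libraries where they do the work, as an engineer would, in place of code of your own. Each camera call takes 0.05 s, during which the arm holds its last target. There are 200 camera calls.

### The job

Lay the loose pine block lengthwise on the clamp's board, square and in line between the sprung pad and the wooden stop, and let go of it. Then pump the clamp's trigger toward its fixed handle, again and again, until the pad has come forward, holds the block against the stop and its spring is pressed in about 6 mm: firm, but without crushing the block (never more than 11 mm). Move the pad by the trigger only, do not touch the rod or pad, leave the tape measure, screwdriver and roll of tape where they are, and finish while still holding the trigger squeezed so that the clamp keeps that pressure.

Things in the scene. Friction and masses are not known exactly. Their poses are not given: they have to be found in the camera images.
- block: Loose pine block, 38 x 65 x 38 mm (its x, y, z), about 0.12 kg; origin at the centre of its underside, y along its 65 mm length. Starts on the bench to the right of the clamp. Grip it across its 38 mm width.
- clamp: Ratchet clamp screwed to the bench. Plywood board 100 (x) x 350 (y) x 12 mm, origin at the centre of its underside, z up, y = direction the pad pushes. In this frame (mm): rod and pad at x 0, z 36; two steel cheeks 29 wide, y -99 to -11, up to z 92, with the upright handle and, in front of it, the trigger on top. The block's bed is the bare board between pad and stop, centred on x 0.
- handle_mid (a point): Middle of the fixed black handle, 130 mm above the bench, at y = -91 mm in the clamp's frame. The handle is 14 mm thick along the clamp's y, 30 mm wide along x, top at z = 165 mm; nothing but handle and trigger stands higher than 92 mm there.
- trigger_roll (a point): Centre of the black cross roll (16 mm diameter, 40 mm long along x) at the trigger's top, 129 mm above the bench. Released, it is 41 mm in front of the handle's middle (56 mm outside to outside, handle back to roll front); fully squeezed 23 mm (38 mm outside to outside). Moves almost level along the clamp's -y.
- trigger (a joint): Trigger angle, rad: 0 released (springs back), 0.40 fully squeezed (18 mm at the roll). The rack has teeth every 5 mm: a full squeeze drives the rod about 10 mm, one under 0.3 rad 5 mm or nothing; let it come back below 0.02 before the next. Takes 4 to 7 N at the roll when empty, about 11 N with the pad pressed in 6 mm.
- trigger_lever: The trigger: steel lever with the cross roll at its top; origin on its pivot, 85 mm above the bench. Pushing it by the roll, toward the handle, is how the clamp is worked.
- rod (a joint): Forward travel of the push rod, m: 0 at the start, at most 0.065. It advances only while the trigger is squeezed and stays by friction (4 N) when the trigger returns, except that a pressed pad spring pushes it back until 1 to 3 mm of pad spring remain pressed.
- push_rod: The steel rod with its rack teeth, carrying the pad at its front end (moves along the clamp's y). Not to be touched.
- pad_front (a point): Centre of the front face of the round rubber-faced pad (28 mm diameter) on the rod's end; its height is 36 mm above the bench. At the start it is at y = +25 mm in the clamp's frame.
- pad (a joint): How far the pad's coil spring is pressed in, m: 0 free, 0.016 at its end; 1.2 N per mm. Wanted at the end: 0.006 (0.0035 to 0.0085); above 0.011 the block counts as crushed.
- stop: Fixed wooden stop screwed on the board, 70 (x) x 20 (y) x 45 mm high; its distance along the board varies. It stands square to the clamp.
- stop_face (a point): Middle of the stop's face toward the pad, 36 mm above the bench, axes as the clamp's. The space between pad and stop is 90 to 115 mm at the start. The pad slides the block along until it meets this face.
- tape_measure: Bystander: tape measure 36 x 79 x 62 mm on the bench, to be left alone.
- screwdriver: Bystander: screwdriver 27 x 187 x 27 mm lying near the bench's front edge, to be left alone.
- masking_tape: Bystander: roll of masking tape, 105 mm diameter, 24 mm high, to be left alone.
There are look-alikes about, which are no part of the job. What is meant by the block is not grey, and is the smaller of those in its own colour.

How it is judged:
By the outcome, as a careful person would: the job done as asked, in the order asked, and still so for the second after the job is handed in, while the arm keeps its last pose, push and grip.
It also fails if it takes over 72 s, if anything falls off the work surface, if the arm or the gripper's body presses on something with over 40 N, if the wrist force passes 120 N, or if a joint passes its speed limit or range.

## Working session

There is one attempt and no reset: what is moved stays moved. The work goes in short steps, Python scripts to look and compute and a tool call to move; the robot and the scene stay as the last step left them, time stands still between calls to the robot, and variables do not carry over. Pictures are saved under pics/ and viewed, at most 10 in all, crops included, and the job is handed in when it is done.

Besides the shell and the picture viewer there is one more tool, called after ">>>" as name(argument=value, ...) on one line, values as JSON. arm_command: Moves the arm, as the interface text tells. Its arguments: {"type":"object","properties":{"series":{"type":"array","items":{"type":"object","properties":{"dx":{"type":"number"},"dy":{"type":"number"},"dz":{"type":"number"},"twist":{"type":"number"},"grip":{"type":"number"}}}},"force":{"type":"number"}},"required":["series"]}

```bash
mkdir -p pics
python3 - <<'E'
from cell import env, optics
import cv2,numpy as np
for n in ("scene","top"):
    r=optics.read_camera(n); cv2.imwrite(f"pics/{n}0.png",r["pixels"]); print(n,r["camera_matrix"].tolist(),r["xyz"],np.round(r["rotation"],4).tolist())
s=env.state(); print(s)
E
```

```text
scene [[517.6563709762204, 0.0, 315.9977099267552], [0.0, 517.6563709762204, 234.82468012293697], [0.0, 0.0, 1.0]] [-0.34791326 -0.74437394  1.05502895] [-2.0811, 0.9867, -0.4528]
top [[488.2408176742924, 0.0, 324.67390595226277], [0.0, 488.2408176742924, 241.11886426952458], [0.0, 0.0, 1.0]] [ 0.38483783 -0.01063774  1.37138694] [-2.1636, 2.1725, -0.0895]
{'time_s': 0.1, 'q': array([ 1.09039067e+00,  4.91500674e-01,  1.55938481e+00, -3.16582112e-05,
        1.09169950e+00, -1.05551531e-01]), 'joint_velocities': array([ 0.00022034, -0.00192997, -0.00227904, -0.00086866,  0.00081475,
        0.00037858]), 'tau': array([ 2.79278531e-03, -6.13622618e+01, -2.58604842e+01,  6.94324938e-02,
        4.70584596e-02, -6.40596568e-05]), 'ee_pos': array([0.22869404, 0.58142677, 0.21412059]), 'orientation': array([-5.85307111e-01, -3.08632242e+00,  1.50493763e-03]), 'ft_force': array([ 0.38588418,  0.34773884, -0.08466798]), 'wrist_torque': array([ 0.00356035, -0.00797351, -0.00281237]), 'grip_force': 0.0, 'width': 0.09524292546065914}
```

View pics/scene0.png

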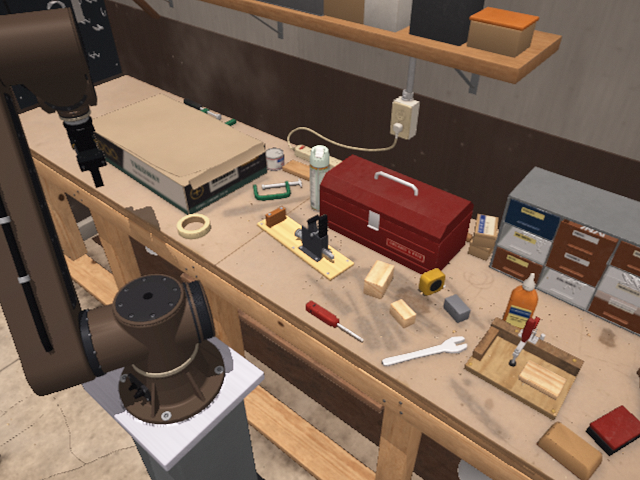

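View pics/top0.png

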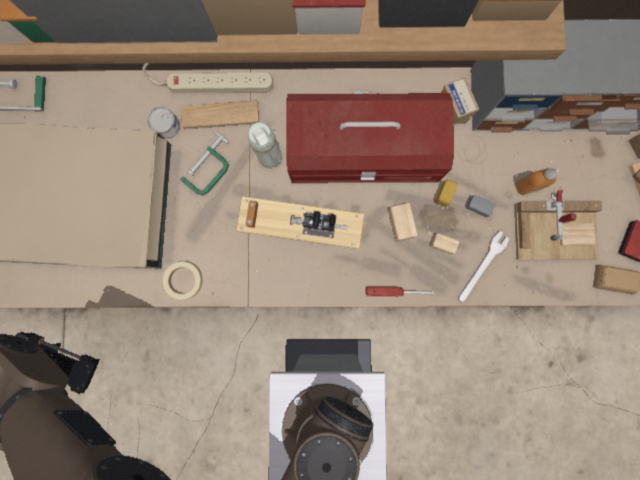

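The scene and top views show the clamp board with its stop at top (251,214) and its handle at (320,222). The small pine block is at top (446,243), the bigger look-alike at (402,221), the tape measure at (447,192) and the grey block at (481,205). Next I'll segment these and enlarge them.

```bash
cat > h.py <<'E'
from cell import env, optics
import cv2,numpy as np
from scipy.spatial.transform import Rotation as R
def cam(n):
    r=optics.read_camera(n); r["R"]=R.from_rotvec(np.ravel(r["rotation"])).as_matrix() if np.size(r["rotation"])==3 else np.array(r["rotation"]); r["xyz"]=np.array(r["xyz"]); return r
def ray(c,p):
    d=c["R"]@np.linalg.solve(c["camera_matrix"],[p[0],p[1],1.]); return d/np.linalg.norm(d)
def onz(c,p,z):
    d=ray(c,p); return c["xyz"]+d*(z-c["xyz"][2])/d[2]
def proj(c,X):
    v=c["camera_matrix"]@(c["R"].T@(np.array(X)-c["xyz"])); return v[:2]/v[2]
def tri(a,p,b,q):
    d,e=ray(a,p),ray(b,q); A=np.stack([d,-e],1); t=np.linalg.lstsq(A,b["xyz"]-a["xyz"],rcond=None)[0]
    P,Q=a["xyz"]+d*t[0],b["xyz"]+e*t[1]; return (P+Q)/2,np.linalg.norm(P-Q)
def crop(c,x,y,w,h,k,f):
    cv2.imwrite(f,cv2.resize(c["pixels"][y:y+h,x:x+w],None,fx=k,fy=k,interpolation=cv2.INTER_CUBIC))
E
python3 - <<'E'
from h import *
t=cam("top"); s=cam("scene")
a=cv2.resize(t["pixels"][185:260,230:470],None,fx=3.3333,fy=3.3333,interpolation=cv2.INTER_CUBIC)
b=cv2.resize(s["pixels"][200:305,250:450],None,fx=4,fy=4,interpolation=cv2.INTER_CUBIC)[:, :800]
b=cv2.resize(s["pixels"][200:330,250:420],None,fx=4.2,fy=4.2,interpolation=cv2.INTER_CUBIC)
cv2.imwrite("pics/a.png",a); cv2.imwrite("pics/b.png",b); print(a.shape,b.shape)
# block masks
for n,c,x0,y0,w,h in(("top",t,425,228,40,30),("scene",s,385,294,36,36)):
    hsv=cv2.cvtColor(c["pixels"],cv2.COLOR_BGR2HSV)[y0:y0+h,x0:x0+w]
    print(n); print(hsv[h//2,::3].tolist())
    for thr in ((12,70,170),):
        m=cv2.inRange(hsv,np.array(thr),np.array((30,255,255)))
        k=max(cv2.findContours(m,cv2.RETR_EXTERNAL,cv2.CHAIN_APPROX_NONE)[0],key=cv2.contourArea)
        r=cv2.minAreaRect(k); bx=cv2.boxPoints(r)+[x0,y0]; print(r[1],bx.tolist())
        if n=="top":
            for z in(.038,): print([np.round(onz(c,p,z),4).tolist() for p in bx])
E
```

```text
(250, 800, 3) (546, 714, 3)
top
[[16, 46, 150], [15, 48, 150], [15, 69, 114], [16, 62, 213], [17, 59, 220], [17, 60, 218], [17, 62, 218], [17, 66, 216], [16, 70, 215], [16, 73, 210], [17, 63, 219], [16, 58, 201], [14, 47, 157], [15, 49, 161]]
(22.846858978271484, 2.231327772140503) [[435.28470516204834, 237.698823928833], [436.1505880355835, 235.64235258102417], [457.2070617675781, 244.50823593139648], [456.34117889404297, 246.56470680236816]]
[[0.5182, -0.2987, 0.038], [0.5239, -0.3012, 0.038], [0.4992, -0.358, 0.038], [0.4936, -0.3555, 0.038]]
scene
[[14, 70, 171], [13, 73, 172], [14, 114, 146], [14, 110, 169], [14, 114, 190], [21, 71, 250], [21, 69, 249], [18, 83, 246], [18, 97, 241], [22, 58, 253], [14, 82, 156], [13, 78, 137]]
(36.73484802246094, 16.34025001525879) [[379.8377356529236, 298.7320747375488], [391.88301944732666, 287.69056510925293], [416.705659866333, 314.769811630249], [404.6603775024414, 325.8113212585449]]
```

View pics/a.png

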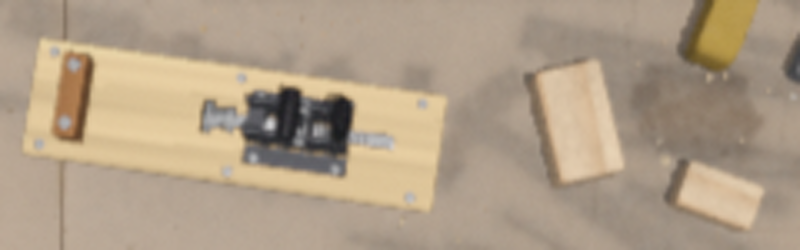

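View pics/b.png

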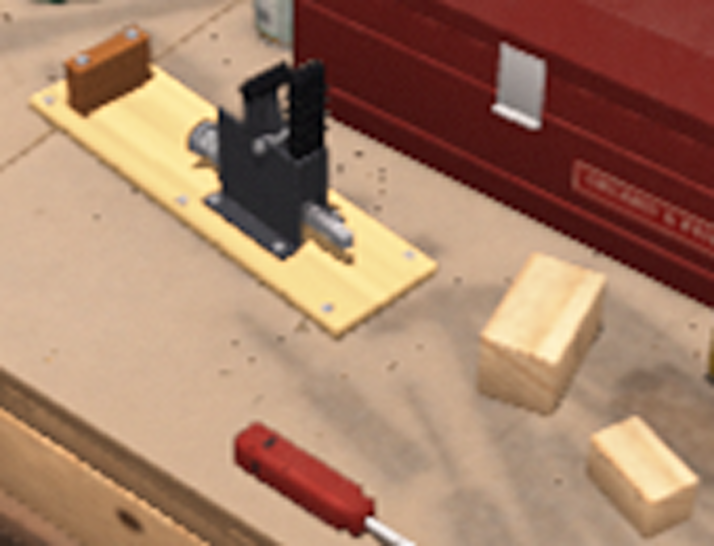

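The crops show the board corners in a.png near (40,38), (447,95), (432,210) and (24,155), the stop at (72,97), the handle and roll bars at (341,120) and (288,115), and the block top spanning (675–763, 160–230). In b.png the block's top face has corners near (590,440), (635,418), (697,482) and (650,500).

Run:
```python
from h import *
t=cam("top"); s=cam("scene")
def rect(c,x0,y0,w,h,lo,hi,nm):
    up=6
    im=cv2.resize(c["pixels"][y0:y0+h,x0:x0+w],None,fx=up,fy=up,interpolation=cv2.INTER_CUBIC)
    m=cv2.inRange(cv2.cvtColor(im,cv2.COLOR_BGR2HSV),np.array(lo),np.array(hi))
    m=cv2.morphologyEx(m,cv2.MORPH_CLOSE,np.ones((7,7)))
    k=max(cv2.findContours(m,cv2.RETR_EXTERNAL,cv2.CHAIN_APPROX_NONE)[0],key=cv2.contourArea)
    H=cv2.convexHull(k); r=cv2.minAreaRect(H); q=cv2.approxPolyDP(H,.03*cv2.arcLength(H,True),True)[:,0]
    f=lambda b:(np.array(b)+.5)/up-.5+[x0,y0]
    return f(cv2.boxPoints(r)),f(q)
def rep(nm,px,z):
    P=np.array([onz(t,p,z)[:2] for p in px]); 
    e=np.diff(np.vstack([P,P[:1]]),axis=0)
    print(nm,"px",np.round(px,1).tolist(),"\n  P",np.round(P,4).tolist(),"c",P.mean(0).round(4),"len",np.linalg.norm(e,axis=1).round(4),"ang",np.degrees(np.arctan2(e[:,1],e[:,0])).round(1))
b,q=rect(t,425,228,40,30,(10,30,180),(30,255,255),"block"); rep("blk",b,.038); rep("blkq",q,.038)
b,q=rect(t,228,190,145,65,(17,70,150),(32,255,255),"board"); rep("board",b,.012); rep("boardq",q,.012)
b,q=rect(t,240,196,22,34,(4,110,60),(14,255,255),"stop"); rep("stop",b,.045)
im=s["pixels"]
b,q=rect(s,386,294,36,36,(17,30,215),(32,255,255),"bs"); print("scene blk top px",b.round(1).tolist(),q.round(1).tolist())
f=lambda x,y:((x+.5)/4.2-.5+250,(y+.5)/4.2-.5+200)
g=lambda x,y:((x+.5)/3.3333-.5+230,(y+.5)/3.3333-.5+185)
for n,p,qq in (("stop top L end",(57,53),(67,62)),("handle top c",(341,108),(306,66)),("roll c",(289,103),(266,78)),("blk farleft",(692,160),(635,418)),("blk right",(748,229),(648,503)),("blk far R",(763,190),(697,482))):
    print(n,tri(t,g(*p),s,f(*qq)))
```

```text
blk px [[432.3, 245.5], [437.3, 232.2], [460.1, 240.8], [455.1, 254.1]] 
  P [[0.4969, -0.29], [0.5334, -0.3047], [0.5094, -0.3662], [0.473, -0.3514]] c [ 0.5032 -0.3281] len [0.0394 0.0661 0.0393 0.0659] ang [ -21.8 -111.3  157.9   68.8]
blkq px [[437.4, 233.2], [458.8, 240.9], [454.8, 253.4], [433.2, 245.6]] 
  P [[0.5304, -0.3049], [0.5091, -0.3625], [0.4749, -0.3506], [0.4966, -0.2927]] c [ 0.5027 -0.3277] len [0.0615 0.0362 0.0619 0.036 ] ang [-110.3  160.8   69.5  -19.8]
board px [[235.7, 231.9], [241.2, 195.1], [364.3, 213.1], [358.9, 250.0]] 
  P [[0.5398, 0.2541], [0.6445, 0.2401], [0.5911, -0.1072], [0.4873, -0.0909]] c [0.5657 0.074 ] len [0.1057 0.3514 0.105  0.3489] ang [ -7.6 -98.8 171.1  81.4]
boardq px [[241.9, 196.6], [362.6, 213.4], [359.2, 246.8], [237.4, 230.9]] 
  P [[0.6402, 0.2379], [0.5903, -0.1023], [0.4964, -0.092], [0.5426, 0.2494]] c [0.5674 0.0732] len [0.3439 0.0945 0.3445 0.0983] ang [-98.3 173.7  82.3  -6.7]
stop px [[245.6, 225.5], [249.2, 200.6], [257.4, 201.7], [253.9, 226.7]] 
  P [[0.5535, 0.2207], [0.6227, 0.2118], [0.6193, 0.189], [0.5502, 0.1979]] c [0.5864 0.2048] len [0.0698 0.0231 0.0698 0.0229] ang [ -7.3 -98.4 172.6  81.7]
scene blk top px [[390.7, 303.7], [399.6, 295.8], [415.6, 313.7], [406.7, 321.6]] [[391.1, 303.6], [400.9, 299.4], [414.9, 314.2], [404.1, 318.4]]
stop top L end (array([0.60871305, 0.23997563, 0.01878682]), np.float64(0.050752556512655415))
handle top c (array([ 0.55704555, -0.0141198 ,  0.1646735 ]), np.float64(0.004136217309471903))
roll c (array([0.56524099, 0.02665985, 0.12986752]), np.float64(0.006685277374630858))
blk farleft (array([ 0.53132385, -0.30369602,  0.03649209]), np.float64(0.002788218963735539))
blk right (array([ 0.47452544, -0.34818886,  0.03761213]), np.float64(0.00167459131160512))
blk far R (array([ 0.50712063, -0.36204409,  0.03783005]), np.float64(0.0001765128936537492))
```

The measurements agree with each other: block height is 0.037 m, the handle and roll match the clamp frame, and the pad-to-stop gap is about 0.10 m. I'll write a planning helper next.

```bash
cat > plan.py <<'E'
from h import *
import sys
C=np.array([.567,.0738]); A=np.radians(81.8); u=np.array([np.cos(A),np.sin(A)]); v=np.array([u[1],-u[0]])
cl=lambda x,y:C+v*x/1000+u*y/1000
def plan(xy,z,yaw):   # yaw of tool y axis, deg
    s=env.state(); M=R.from_rotvec(s["orientation"]).as_matrix()
    d=M.T@(np.array([*xy,z])-s["ee_pos"])/.05
    cur=np.degrees(np.arctan2(M[1,1],M[0,1])); w=-((yaw-cur+180)%360-180)
    w2=w-180*np.sign(w)
    q1=np.arctan2(xy[1],xy[0])
    print("to",np.round(xy,4),z,"d",d.round(3),"cur yaw",cur.round(1),"tw",round(w/10,3),"or",round(w2/10,3),"q6",s["q"][5].round(3),"dq1",round(np.degrees(q1-s["q"][0]),1),"pos",s["ee_pos"].round(4),"w",s["width"].round(4),"F",s["ft_force"].round(1),"g",round(float(s["grip_force"]),2),"t",round(s["time_s"],2))
E
python3 -c "
from plan import *
plan((.45,.2),.28,-20.8); plan((.503,-.328),.12,-20.8)
print(cl(0,83),cl(0,-80))"
```

```text
Traceback (most recent call last):
  File "plan.py", line 11, in plan
    print("to",np.round(xy,4),z,"d",d.round(3),"cur yaw",cur.round(1),"tw",round(w/10,3),"or",round(w2/10,3),"q6",s["q"][5].round(3),"dq1",round(np.degrees(q1-s["q"][0]),1),"pos",s["ee_pos"].round(4),"w",s["width"].round(4),"F",s["ft_force"].round(1),"g",round(float(s["grip_force"]),2),"t",round(s["time_s"],2))
                                                                                                                                                                                                            ^^^^^^^^^^^^^^^^
AttributeError: 'float' object has no attribute 'round'
```

```bash
sed -i 's/s\["width"\].round(4)/round(float(s["width"]),4)/' plan.py
python3 -c "
from plan import *
plan((.45,.2),.28,-20.8); plan((.503,-.328),.12,-20.8)
print(cl(0,83),cl(0,-80))"
```

```text
to [0.45 0.2 ] 0.28 d [-6.911 -5.482 -1.309] cur yaw 68.5 tw 8.933 or -9.067 q6 -0.106 dq1 -38.5 pos [0.2288 0.5816 0.2144] w 0.0955 F [ 0.1  0.3 -1.5] g 0.0 t 0.3
to [ 0.503 -0.328] 0.12 d [-11.764 -14.92    1.893] cur yaw 68.5 tw 8.933 or -9.067 q6 -0.106 dq1 -95.6 pos [0.2288 0.5816 0.2144] w 0.0955 F [ 0.1  0.3 -1.5] g 0.0 t 0.3
[0.5788382  0.15595143] [ 0.55558969 -0.0053821 ]
```

>>> arm_command(series=[{"dz": -1.0,"grip": 1},{"dx": -3.0,"dy": -2.5,"dz": -1.3,"twist": 2,"grip": 1},{"dx": -6.9,"dy": -5.5,"dz": -1.3,"twist": 4,"grip": 1},{"dx": -6.9,"dy": -5.5,"dz": -1.3,"twist": 6,"grip": 1},{"dx": -6.9,"dy": -5.5,"dz": -1.3,"twist": 8,"grip": 1}])

```text
$.series[0]: bad value
```

```bash
python3 -c "
from plan import *
plan((.503,-.328),.12,-20.8)"
```

```text
to [ 0.503 -0.328] 0.12 d [-11.764 -14.92    1.893] cur yaw 68.5 tw 8.933 or -9.067 q6 -0.106 dq1 -95.6 pos [0.2288 0.5816 0.2144] w 0.0955 F [ 0.1  0.3 -1.5] g 0.0 t 0.3
```

>>> arm_command(series=[{"dx": 0.0,"dy": 0.0,"dz": -1.0,"twist": 0.0,"grip": 1.0},{"dx": -3.0,"dy": -2.5,"dz": -1.3,"twist": 2.0,"grip": 1.0},{"dx": -6.9,"dy": -5.5,"dz": -1.3,"twist": 4.0,"grip": 1.0},{"dx": -6.9,"dy": -5.5,"dz": -1.3,"twist": 6.0,"grip": 1.0},{"dx": -6.9,"dy": -5.5,"dz": -1.3,"twist": 8.0,"grip": 1.0}])

```text
time_s: 0.92
ee_pos: [0.3536, 0.3632, 0.2747]
orientation: [1.683, 2.653, 0.001]
ft_force: [1.3, 0.9, -0.1]
width: 0.0952
grip_force: 0.0
```

```bash
python3 -c "
from plan import *
plan((.503,-.328),.12,-20.8)"
```

```text
to [ 0.503 -0.328] 0.12 d [-13.78   -3.189   3.091] cur yaw 25.2 tw 4.602 or -13.398 q6 0.228 dq1 -71.4 pos [0.3536 0.3632 0.2747] w 0.0952 F [ 1.3  0.9 -0.1] g 0.0 t 0.93
```

>>> arm_command(series=[{"dx": -6.0,"dy": -1.4,"dz": 0.0,"twist": 1.0,"grip": 1.0},{"dx": -13.8,"dy": -3.2,"dz": 0.0,"twist": 2.0,"grip": 1.0},{"dx": -13.8,"dy": -3.2,"dz": 0.0,"twist": 3.0,"grip": 1.0},{"dx": -13.8,"dy": -3.2,"dz": 0.0,"twist": 4.0,"grip": 1.0},{"dx": -13.8,"dy": -3.2,"dz": 0.0,"twist": 4.6,"grip": 1.0}])

```text
time_s: 1.55
ee_pos: [0.4206, 0.0579, 0.2747]
orientation: [2.584, 1.786, 0.001]
ft_force: [0.5, 1.9, -0.2]
width: 0.0951
grip_force: 0.0
```

```bash
python3 -c "
from plan import *
plan((.503,-.328),.12,-20.8)"
```

```text
to [ 0.503 -0.328] 0.12 d [-6.639  4.266  3.095] cur yaw -20.7 tw 0.011 or -17.989 q6 0.342 dq1 -32.0 pos [0.4206 0.0579 0.2747] w 0.0951 F [ 0.5  1.9 -0.2] g 0.0 t 1.55
```

>>> arm_command(series=[{"dx": -6.6,"dy": 4.3,"dz": 0.0,"twist": 0.0,"grip": 1.0},{"dx": -6.6,"dy": 4.3,"dz": 0.0,"twist": 0.0,"grip": 1.0},{"dx": -6.6,"dy": 4.3,"dz": 1.0,"twist": 0.0,"grip": 1.0},{"dx": -6.6,"dy": 4.3,"dz": 2.0,"twist": 0.0,"grip": 1.0},{"dx": -6.6,"dy": 4.3,"dz": 3.0,"twist": 0.0,"grip": 1.0}])

```text
time_s: 2.17
ee_pos: [0.4853, -0.2292, 0.2006]
orientation: [2.579, 1.79, 0.002]
ft_force: [0.4, -0.2, -1.1]
width: 0.0949
grip_force: 0.0
```

```bash
python3 -c "
from plan import *
plan((.503,-.328),.12,-20.8)"
```

```text
to [ 0.503 -0.328] 0.12 d [-1.726  1.019  1.615] cur yaw -20.5 tw 0.031 or -17.969 q6 -0.207 dq1 -0.8 pos [ 0.4853 -0.2292  0.2006] w 0.0949 F [ 0.4 -0.2 -1.1] g 0.0 t 2.17
```

>>> arm_command(series=[{"dx": -1.73,"dy": 1.02,"dz": 0.8,"twist": 0.0,"grip": 0.7},{"dx": -1.73,"dy": 1.02,"dz": 1.6,"twist": 0.0,"grip": 0.7},{"dx": -1.73,"dy": 1.02,"dz": 1.6,"twist": 0.0,"grip": 0.7},{"dx": -1.73,"dy": 1.02,"dz": 2.4,"twist": 0.0,"grip": 0.7},{"dx": -1.73,"dy": 1.02,"dz": 2.4,"twist": 0.0,"grip": 0.7}])

```text
time_s: 2.8
ee_pos: [0.5016, -0.3242, 0.0797]
orientation: [-2.577, -1.79, 0.001]
ft_force: [0.3, 0.6, 1.2]
width: 0.0808
grip_force: 0.0
```

```bash
python3 -c "
from plan import *
plan((.503,-.328),.01,-20.8)
s=cam('scene'); t=cam('top'); crop(s,330,230,170,130,4.2,'pics/c.png')"
```

```text
to [ 0.503 -0.328] 0.01 d [-0.063  0.057  1.394] cur yaw -20.4 tw 0.038 or -17.962 q6 -0.328 dq1 6.1 pos [ 0.5016 -0.3242  0.0797] w 0.0808 F [0.3 0.6 1.2] g 0.0 t 2.8
```

View pics/c.png

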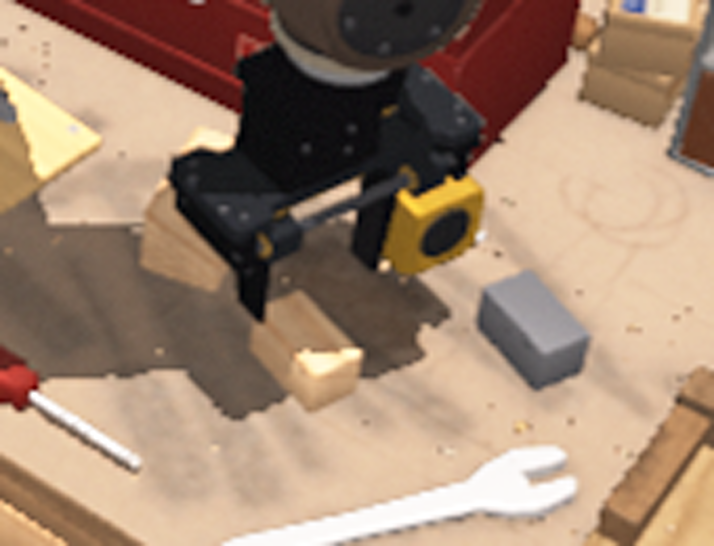

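The gripper is above the block and lined up with it (crop 305,350), with the tape measure close to the far finger (435,230). I'll check that clearance.

```bash
python3 -c "
from plan import *
im=cv2.imread('pics/top0.png'); t=cam('top')
h=cv2.cvtColor(im,cv2.COLOR_BGR2HSV)[170:215,430:465]
m=cv2.inRange(h,np.array((18,140,60)),np.array((32,255,255)))
k=max(cv2.findContours(m,cv2.RETR_EXTERNAL,cv2.CHAIN_APPROX_NONE)[0],key=cv2.contourArea)
b=cv2.boxPoints(cv2.minAreaRect(k))+[430,170]
for z in(.0,.062): print(z,[onz(t,p,z)[:2].round(3).tolist() for p in b])
a=np.radians(-20.8);y=np.array([np.cos(a),np.sin(a)]);x=np.array([-y[1],y[0]])
print('finger outer corners',[(np.array([.503,-.328])+y*.054+x*k).round(3) for k in(-.012,.012)])
"
```

```text
0.0 [[0.625, -0.309], [0.692, -0.338], [0.676, -0.373], [0.61, -0.343]]
0.062 [[0.615, -0.295], [0.678, -0.323], [0.663, -0.357], [0.6, -0.328]]
finger outer corners [array([ 0.549, -0.358]), array([ 0.558, -0.336])]
```

The clearance is about 45 mm, so I'll descend and grip.

>>> arm_command(series=[{"dx": -0.06,"dy": 0.06,"dz": 0.7,"twist": 0.04,"grip": 0.7},{"dx": -0.06,"dy": 0.06,"dz": 1.38,"twist": 0.04,"grip": 0.7},{"dx": -0.06,"dy": 0.06,"dz": 1.38,"twist": 0.04,"grip": 0.7},{"dx": -0.06,"dy": 0.06,"dz": 1.38,"twist": 0.04,"grip": -0.4},{"dx": -0.06,"dy": 0.06,"dz": 1.38,"twist": 0.04,"grip": -0.4}], force=20)

```text
time_s: 3.58
ee_pos: [0.5048, -0.3299, 0.0135]
orientation: [2.584, 1.782, 0.001]
ft_force: [0.5, 0.3, 0.5]
width: 0.066
grip_force: 0.0
```

>>> arm_command(series=[{"dx": 0.0,"dy": 0.0,"dz": 0.0,"twist": 0.0,"grip": -0.4},{"dx": 0.0,"dy": 0.0,"dz": 0.0,"twist": 0.0,"grip": -0.4},{"dx": 0.0,"dy": 0.0,"dz": 0.0,"twist": 0.0,"grip": -0.4}])

```text
time_s: 3.95
ee_pos: [0.5041, -0.3294, 0.0118]
orientation: [2.587, 1.783, 0.0]
ft_force: [-0.1, 0.4, 3.9]
width: 0.0378
grip_force: 20.0
```

```bash
python3 -c "
from plan import *
plan(cl(0,83),.13,-8.2)"
```

```text
to [0.5788 0.156 ] 0.13 d [ 9.604 -2.058 -2.364] cur yaw -20.8 tw -1.264 or 16.736 q6 -0.325 dq1 54.5 pos [ 0.5041 -0.3294  0.0118] w 0.0378 F [-0.1  0.4  3.9] g 20.0 t 3.95
```

>>> arm_command(series=[{"dx": 0.0,"dy": 0.0,"dz": -0.8,"twist": 0.0,"grip": -0.4},{"dx": 0.0,"dy": 0.0,"dz": -2.0,"twist": 0.0,"grip": -0.4},{"dx": 0.0,"dy": 0.0,"dz": -3.2,"twist": 0.0,"grip": -0.4},{"dx": 0.8,"dy": -0.8,"dz": -4.4,"twist": 0.0,"grip": -0.4},{"dx": 1.8,"dy": -1.2,"dz": -5.0,"twist": 0.0,"grip": -0.4}])

```text
time_s: 4.58
ee_pos: [0.4807, -0.2381, 0.2534]
orientation: [2.588, 1.78, 0.001]
ft_force: [0.6, -0.1, -1.5]
width: 0.0379
grip_force: 20.0
```

```bash
python3 -c "
from plan import *
plan((.47,-.02),.26,-20); plan(cl(0,83),.26,-8.2)"
```

```text
to [ 0.47 -0.02] 0.26 d [ 3.998 -1.759 -0.133] cur yaw -21.0 tw -0.096 or 17.904 q6 -0.217 dq1 31.0 pos [ 0.4807 -0.2381  0.2534] w 0.0379 F [ 0.6 -0.1 -1.5] g 20.0 t 4.58
to [0.5788 0.156 ] 0.26 d [ 8.062 -0.985 -0.133] cur yaw -21.0 tw -1.276 or 16.724 q6 -0.217 dq1 48.5 pos [ 0.4807 -0.2381  0.2534] w 0.0379 F [ 0.6 -0.1 -1.5] g 20.0 t 4.58
```

>>> arm_command(series=[{"dx": 2.0,"dy": -0.9,"dz": -0.1,"twist": 0.0,"grip": -0.4},{"dx": 4.0,"dy": -1.7,"dz": -0.1,"twist": 0.0,"grip": -0.4},{"dx": 4.5,"dy": -1.6,"dz": -0.1,"twist": -0.6,"grip": -0.4},{"dx": 6.0,"dy": -1.4,"dz": -0.1,"twist": -1.25,"grip": -0.4},{"dx": 8.05,"dy": -1.0,"dz": -0.1,"twist": -1.25,"grip": -0.4}])

```text
time_s: 5.2
ee_pos: [0.5308, 0.0652, 0.257]
orientation: [2.375, 2.056, 0.0]
ft_force: [2.0, -0.7, -1.7]
width: 0.0383
grip_force: 20.0
```

```bash
python3 -c "
from plan import *
plan(cl(0,83),.10,-8.2)"
```

```text
to [0.5788 0.156 ] 0.1 d [1.934 0.691 3.14 ] cur yaw -8.2 tw -0.004 or 17.996 q6 0.143 dq1 15.2 pos [0.5308 0.0652 0.257 ] w 0.0383 F [ 2.  -0.7 -1.7] g 20.0 t 5.2
```

>>> arm_command(series=[{"dx": 1.0,"dy": 0.35,"dz": 0.0,"twist": 0.0,"grip": -0.4},{"dx": 1.93,"dy": 0.69,"dz": 0.0,"twist": 0.0,"grip": -0.4},{"dx": 1.93,"dy": 0.69,"dz": 1.0,"twist": 0.0,"grip": -0.4},{"dx": 1.93,"dy": 0.69,"dz": 2.0,"twist": 0.0,"grip": -0.4},{"dx": 1.93,"dy": 0.69,"dz": 2.8,"twist": 0.0,"grip": -0.4}])

```text
time_s: 5.82
ee_pos: [0.5782, 0.1537, 0.1145]
orientation: [-2.376, -2.054, 0.002]
ft_force: [-0.3, -0.5, -1.2]
width: 0.0383
grip_force: 20.0
```

```bash
python3 -c "
from plan import *
plan(cl(0,83),.025,-8.2)
s=cam('scene'); t=cam('top')
a=cv2.resize(s['pixels'][170:290,230:400],None,fx=2.3,fy=2.3,interpolation=2); b=cv2.resize(t['pixels'][150:270,225:395],None,fx=2.3,fy=2.3,interpolation=2)
cv2.imwrite('pics/d.png',np.hstack([a,b]))"
```

```text
to [0.5788 0.156 ] 0.025 d [0.048 0.009 1.791] cur yaw -8.3 tw -0.013 or 17.987 q6 0.295 dq1 6.5 pos [0.5782 0.1537 0.1145] w 0.0383 F [-0.3 -0.5 -1.2] g 20.0 t 5.83
```

View pics/d.png

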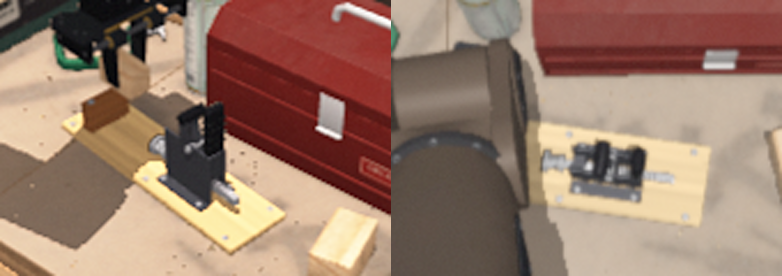

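>>> arm_command(series=[{"dx": 0.0,"dy": 0.0,"dz": 0.8,"twist": 0.0,"grip": -0.4},{"dx": 0.0,"dy": 0.0,"dz": 1.5,"twist": 0.0,"grip": -0.4},{"dx": 0.0,"dy": 0.0,"dz": 1.5,"twist": 0.0,"grip": -0.4},{"dx": 0.0,"dy": 0.0,"dz": 1.5,"twist": 0.0,"grip": -0.4}])

```text
time_s: 6.42
ee_pos: [0.58, 0.1537, 0.0437]
orientation: [2.376, 2.053, 0.003]
ft_force: [0.8, 0.1, -0.9]
width: 0.0382
grip_force: 20.0
```

```bash
python3 -c "
from plan import *
plan(cl(0,83),.0245,-8.2)
s=cam('scene'); crop(s,240,180,130,100,5.5,'pics/e.png')"
```

```text
to [0.5788 0.156 ] 0.0245 d [ 0.04  -0.03   0.384] cur yaw -8.3 tw -0.015 or 17.985 q6 0.295 dq1 6.5 pos [0.58   0.1537 0.0437] w 0.0382 F [ 0.8  0.1 -0.9] g 20.0 t 6.42
```

View pics/e.png

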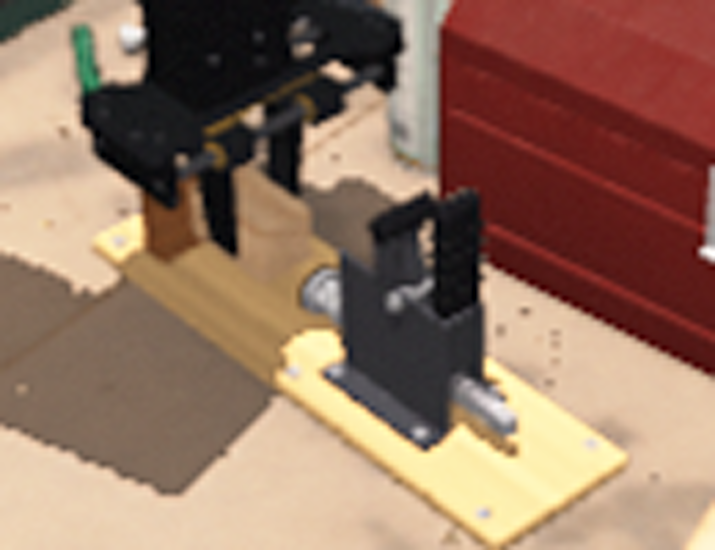

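The block hangs above the bed between the pad (crop 320,290) and the stop (175,215), free of both. I'll lower it and release.

>>> arm_command(series=[{"dx": 0.02,"dy": -0.03,"dz": 0.2,"twist": 0.0,"grip": -0.4},{"dx": 0.02,"dy": -0.03,"dz": 0.38,"twist": 0.0,"grip": -0.4},{"dx": 0.02,"dy": -0.03,"dz": 0.38,"twist": 0.0,"grip": -0.4},{"dx": 0.02,"dy": -0.03,"dz": 0.38,"twist": 0.0,"grip": -0.4}])

```text
time_s: 6.98
ee_pos: [0.5775, 0.1548, 0.0224]
orientation: [-2.377, -2.054, 0.0]
ft_force: [-0.6, -0.4, -2.2]
width: 0.0379
grip_force: 20.0
```

>>> arm_command(series=[{"dx": 0.0,"dy": 0.0,"dz": 0.0,"twist": 0.0,"grip": -0.1},{"dx": 0.0,"dy": 0.0,"dz": 0.0,"twist": 0.0,"grip": 0.3},{"dx": 0.0,"dy": 0.0,"dz": 0.0,"twist": 0.0,"grip": 0.5},{"dx": 0.0,"dy": 0.0,"dz": 0.0,"twist": 0.0,"grip": 0.5}])

```text
time_s: 7.48
ee_pos: [0.5776, 0.1548, 0.0227]
orientation: [-2.377, -2.054, -0.0]
ft_force: [-0.1, -0.0, -0.2]
width: 0.067
grip_force: 0.0
```

>>> arm_command(series=[{"dx": 0.0,"dy": 0.0,"dz": -0.6,"twist": 0.0,"grip": 0.5},{"dx": 0.0,"dy": 0.0,"dz": -1.8,"twist": 0.0,"grip": 0.5},{"dx": 0.0,"dy": 0.0,"dz": -3.0,"twist": 0.0,"grip": 0.5},{"dx": 0.0,"dy": 0.0,"dz": -4.2,"twist": 0.0,"grip": 0.5},{"dx": 0.0,"dy": -2.5,"dz": -4.2,"twist": 0.0,"grip": 0.5}])

```text
time_s: 8.1
ee_pos: [0.5194, 0.164, 0.237]
orientation: [2.375, 2.049, 0.014]
ft_force: [-0.5, 0.6, -0.7]
width: 0.0714
grip_force: 0.0
```

```bash
python3 -c "
from plan import *
plan(cl(0,-79),.23,81.8)"
```

```text
to [ 0.5557 -0.0044] 0.23 d [-3.225  1.212  0.141] cur yaw -8.4 tw -9.024 or 8.976 q6 0.332 dq1 -11.0 pos [0.5194 0.164  0.237 ] w 0.0714 F [-0.5  0.6 -0.7] g 0.0 t 8.1
```

>>> arm_command(series=[{"dx": -1.0,"dy": 0.0,"dz": 0.0,"twist": -1.0,"grip": 0.7},{"dx": -2.0,"dy": 0.0,"dz": 0.0,"twist": -2.0,"grip": 0.7},{"dx": -2.5,"dy": 0.0,"dz": 0.0,"twist": -3.0,"grip": 0.7},{"dx": -3.0,"dy": 0.0,"dz": 0.0,"twist": -4.0,"grip": 0.7},{"dx": -3.2,"dy": 0.0,"dz": 0.0,"twist": -5.0,"grip": 0.7}])

```text
time_s: 8.72
ee_pos: [0.4923, 0.0044, 0.2328]
orientation: [1.28, 2.869, 0.0]
ft_force: [-0.3, -0.5, 0.3]
width: 0.0806
grip_force: 0.0
```

```bash
python3 -c "
from plan import *
plan(cl(0,-79),.23,81.8)"
```

```text
to [ 0.5557 -0.0044] 0.23 d [-0.978  0.827  0.056] cur yaw 41.9 tw -3.989 or 14.011 q6 -0.857 dq1 6.7 pos [0.4923 0.0044 0.2328] w 0.0806 F [-0.3 -0.5  0.3] g 0.0 t 8.72
```

>>> arm_command(series=[{"dx": 0.0,"dy": 0.0,"dz": 0.0,"twist": -1.0,"grip": 0.7},{"dx": 0.0,"dy": 0.0,"dz": 0.0,"twist": -2.0,"grip": 0.7},{"dx": 0.0,"dy": 0.0,"dz": 0.0,"twist": -3.0,"grip": 0.7},{"dx": 0.0,"dy": 0.0,"dz": 0.0,"twist": -3.99,"grip": 0.7},{"dx": 0.0,"dy": 0.0,"dz": 0.0,"twist": -3.99,"grip": 0.7}])

```text
time_s: 9.35
ee_pos: [0.4925, 0.0056, 0.2327]
orientation: [0.233, 3.133, 0.0]
ft_force: [-0.5, 0.2, -1.3]
width: 0.0807
grip_force: 0.0
```

```bash
python3 -c "
from plan import *
plan(cl(0,-79),.23,81.8)
s=cam('scene'); t=cam('top')
a=cv2.resize(s['pixels'][190:300,240:360],None,fx=3.3,fy=3.3,interpolation=2); b=cv2.resize(t['pixels'][180:290,230:350],None,fx=3.3,fy=3.3,interpolation=2)
cv2.imwrite('pics/f.png',np.hstack([a,b]))"
```

```text
to [ 0.5557 -0.0044] 0.23 d [-1.281 -0.01   0.055] cur yaw 81.5 tw -0.031 or 17.969 q6 -1.545 dq1 6.6 pos [0.4925 0.0056 0.2327] w 0.0807 F [-0.5  0.2 -1.3] g 0.0 t 9.35
```

View pics/f.png

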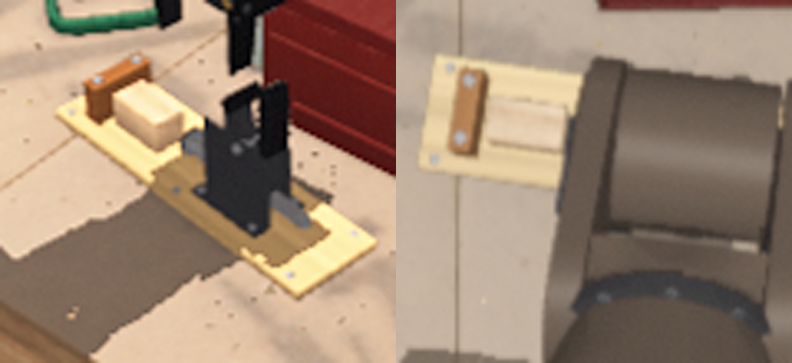

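The block lies on the bed, apparently square (top crop 487–565, 100–148), next to the stop at (467,112). I'll measure how well it is centred against the stop.

```bash
python3 -c "
from plan import *
t=cam('top'); up=6; x0,y0,w,h=228,190,60,50
im=cv2.resize(t['pixels'][y0:y0+h,x0:x0+w],None,fx=up,fy=up,interpolation=2)
hsv=cv2.cvtColor(im,cv2.COLOR_BGR2HSV)
print(hsv[(218-y0)*up,::12].tolist()); print(hsv[::12,(269-x0)*up].tolist())
def go(lo,hi,z,n):
    m=cv2.inRange(hsv,np.array(lo),np.array(hi)); m=cv2.morphologyEx(m,cv2.MORPH_OPEN,np.ones((9,9)))
    k=max(cv2.findContours(m,cv2.RETR_EXTERNAL,cv2.CHAIN_APPROX_NONE)[0],key=cv2.contourArea)
    P=np.array([onz(t,p,z)[:2] for p in (cv2.boxPoints(cv2.minAreaRect(k))+.5)/up-.5+[x0,y0]])
    L=np.array([[(p-C)@v,(p-C)@u] for p in P])*1000; print(n,L.round(1).tolist(),L.mean(0).round(1))
go((4,110,60),(14,255,255),.045,'stop'); go((8,30,180),(20,95,255),.05,'blk')
"
```

```text
[[16, 44, 184], [16, 45, 181], [15, 51, 176], [15, 51, 176], [14, 43, 180], [18, 58, 192], [19, 73, 236], [19, 73, 236], [20, 73, 236], [18, 87, 215], [14, 136, 175], [14, 138, 179], [14, 134, 186], [14, 142, 124], [16, 99, 159], [17, 58, 225], [17, 57, 229], [16, 57, 229], [17, 58, 228], [17, 58, 228], [17, 58, 227], [16, 60, 226], [16, 62, 228], [17, 63, 226], [17, 63, 227], [17, 67, 226], [16, 68, 222], [14, 64, 127], [11, 37, 75], [13, 59, 103]]
[[16, 42, 175], [15, 44, 175], [15, 45, 174], [15, 44, 172], [15, 45, 170], [18, 65, 193], [20, 68, 243], [19, 73, 237], [19, 73, 239], [20, 71, 242], [18, 71, 209], [17, 55, 232], [16, 66, 228], [17, 66, 228], [18, 60, 226], [17, 58, 230], [16, 58, 232], [16, 77, 199], [19, 75, 225], [19, 76, 225], [19, 76, 228], [19, 73, 233], [19, 75, 228], [18, 62, 189], [14, 44, 191]]
stop [[-33.4, 142.8], [31.3, 142.8], [30.9, 120.7], [-33.8, 120.8]] [ -1.3 131.8]
blk [[-79.3, 185.4], [56.8, 207.2], [78.7, 48.4], [-57.4, 28.3]] [ -0.3 117.3]
```

```bash
python3 -c "
from plan import *
t=cam('top'); up=6; x0,y0,w,h=228,190,60,50
im=cv2.resize(t['pixels'][y0:y0+h,x0:x0+w],None,fx=up,fy=up,interpolation=2)
hsv=cv2.cvtColor(im,cv2.COLOR_BGR2HSV)
m=cv2.inRange(hsv,np.array((8,30,205)),np.array((18,90,255))); m=cv2.morphologyEx(m,cv2.MORPH_CLOSE,np.ones((7,7)));m=cv2.morphologyEx(m,cv2.MORPH_OPEN,np.ones((25,25)))
k=max(cv2.findContours(m,cv2.RETR_EXTERNAL,cv2.CHAIN_APPROX_NONE)[0],key=cv2.contourArea)
P=np.array([onz(t,p,.05)[:2] for p in (cv2.boxPoints(cv2.minAreaRect(k))+.5)/up-.5+[x0,y0]])
L=np.array([[(p-C)@v,(p-C)@u] for p in P])*1000; print(L.round(1).tolist(),L.mean(0).round(1))
"
```

```text
[[-21.0, 116.7], [18.6, 117.6], [18.9, 52.2], [-20.7, 51.5]] [-1.  84.5]
```

The block is centred on the stop line to within 1 mm and is square. I'll move over the trigger.

>>> arm_command(series=[{"dx": -0.7,"dy": 0.0,"dz": 0.0,"twist": -0.03,"grip": 1.0},{"dx": -1.28,"dy": 0.03,"dz": 0.0,"twist": -0.03,"grip": 1.0},{"dx": -1.28,"dy": 0.03,"dz": 0.0,"twist": -0.03,"grip": 1.0},{"dx": -1.28,"dy": 0.03,"dz": 0.5,"twist": -0.03,"grip": 1.0},{"dx": -1.28,"dy": 0.03,"dz": 0.5,"twist": -0.03,"grip": 1.0}])

```text
time_s: 10.18
ee_pos: [0.5547, -0.0021, 0.2065]
orientation: [-0.224, -3.13, -0.0]
ft_force: [-0.4, -0.3, -0.2]
width: 0.095
grip_force: 0.0
```

```bash
python3 -c "
from plan import *
plan(cl(0,-77),.112,81.8)
s=cam('scene'); crop(s,270,170,100,80,7,'pics/g.png')"
```

```text
to [ 0.556  -0.0024] 0.112 d [-0.034 -0.002  1.891] cur yaw 81.8 tw 0.0 or -18.0 q6 -1.551 dq1 6.8 pos [ 0.5547 -0.0021  0.2065] w 0.095 F [-0.4 -0.3 -0.2] g 0.0 t 10.18
```

View pics/g.png

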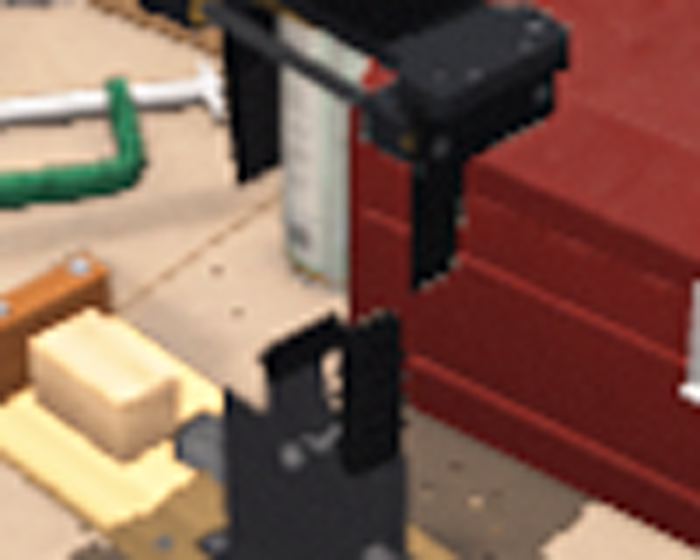

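The fingers (255,170) and (435,280) straddle the roll and handle (300,340 / 380,320). I'll descend.

>>> arm_command(series=[{"dx": -0.03,"dy": 0.0,"dz": 0.5,"twist": 0.0,"grip": 1.0},{"dx": -0.03,"dy": 0.0,"dz": 1.0,"twist": 0.0,"grip": 1.0},{"dx": -0.03,"dy": 0.0,"dz": 1.5,"twist": 0.0,"grip": 1.0},{"dx": -0.03,"dy": 0.0,"dz": 1.88,"twist": 0.0,"grip": 1.0},{"dx": -0.03,"dy": 0.0,"dz": 1.88,"twist": 0.0,"grip": 1.0}])

```text
time_s: 10.85
ee_pos: [0.5572, -0.0025, 0.1137]
orientation: [-0.224, -3.132, -0.0]
ft_force: [-0.0, -0.2, -0.1]
width: 0.0954
grip_force: 0.0
```

>>> arm_command(series=[{"dx": 0.0,"dy": 0.0,"dz": 0.0,"twist": 0.0,"grip": 0.3},{"dx": 0.0,"dy": 0.0,"dz": 0.0,"twist": 0.0,"grip": 0.3},{"dx": 0.0,"dy": 0.0,"dz": 0.0,"twist": 0.0,"grip": 0.3}], force=15)

```text
time_s: 11.22
ee_pos: [0.5578, -0.0026, 0.1143]
orientation: [0.223, 3.133, 0.0]
ft_force: [-0.5, 0.6, 0.4]
width: 0.07
grip_force: 0.0
```

>>> arm_command(series=[{"dx": 0.0,"dy": 0.0,"dz": 0.0,"twist": 0.0,"grip": 0.1},{"dx": 0.0,"dy": 0.0,"dz": 0.0,"twist": 0.0,"grip": 0.0},{"dx": 0.0,"dy": 0.0,"dz": 0.0,"twist": 0.0,"grip": -0.1},{"dx": 0.0,"dy": 0.0,"dz": 0.0,"twist": 0.0,"grip": -0.1}])

```text
time_s: 11.72
ee_pos: [0.558, -0.0019, 0.1144]
orientation: [0.223, 3.132, 0.002]
ft_force: [1.2, 4.3, 4.6]
width: 0.0431
grip_force: 4.2
```

>>> arm_command(series=[{"dx": 0.0,"dy": 0.0,"dz": 0.0,"twist": 0.0,"grip": -0.2},{"dx": 0.0,"dy": 0.0,"dz": 0.0,"twist": 0.0,"grip": -0.25},{"dx": 0.0,"dy": 0.0,"dz": 0.0,"twist": 0.0,"grip": -0.25}])

```text
time_s: 12.1
ee_pos: [0.5576, -0.0045, 0.1143]
orientation: [0.223, 3.133, -0.004]
ft_force: [-4.2, -14.6, 6.1]
width: 0.0379
grip_force: 15.0
```

>>> arm_command(series=[{"dx": 0.0,"dy": 0.0,"dz": 0.0,"twist": 0.0,"grip": 0.3},{"dx": 0.0,"dy": -0.06,"dz": 0.0,"twist": 0.0,"grip": 0.8},{"dx": 0.0,"dy": -0.06,"dz": 0.0,"twist": 0.0,"grip": 0.8},{"dx": 0.0,"dy": -0.06,"dz": 0.0,"twist": 0.0,"grip": 0.8},{"dx": 0.0,"dy": -0.06,"dz": 0.0,"twist": 0.0,"grip": 0.8}])

```text
time_s: 12.72
ee_pos: [0.557, -0.0055, 0.1135]
orientation: [-0.223, -3.133, 0.0]
ft_force: [0.5, -0.2, -0.7]
width: 0.0818
grip_force: 0.0
```

```bash
cat > look.py <<'E'
from plan import *
import sys
plan(cl(0,-80),.112,81.8)
t=cam('top'); s=cam('scene')
a=cv2.resize(s['pixels'][195:270,250:330],None,fx=5,fy=5,interpolation=2); b=cv2.resize(t['pixels'][185:260,230:310],None,fx=5,fy=5,interpolation=2)
cv2.imwrite(sys.argv[1],np.hstack([a,b]))
# sub-pixel block top in top view: front/rear edges and lateral, clamp frame
up=6; x0,y0,w,h=228,190,60,50
hsv=cv2.cvtColor(cv2.resize(t['pixels'][y0:y0+h,x0:x0+w],None,fx=up,fy=up,interpolation=2),cv2.COLOR_BGR2HSV)
m=cv2.inRange(hsv,np.array((8,30,205)),np.array((18,90,255))); m=cv2.morphologyEx(m,cv2.MORPH_CLOSE,np.ones((7,7)));m=cv2.morphologyEx(m,cv2.MORPH_OPEN,np.ones((25,25)))
k=max(cv2.findContours(m,cv2.RETR_EXTERNAL,cv2.CHAIN_APPROX_NONE)[0],key=cv2.contourArea)
P=np.array([onz(t,p,.05)[:2] for p in (cv2.boxPoints(cv2.minAreaRect(k))+.5)/up-.5+[x0,y0]])
L=np.array([[(p-C)@v,(p-C)@u] for p in P])*1000; print("block",L.round(1).tolist(),L.mean(0).round(1))
E
python3 look.py pics/i.png
```

```text
to [ 0.5556 -0.0054] 0.112 d [ 0.028 -0.001  0.031] cur yaw 81.9 tw 0.007 or -17.993 q6 -1.557 dq1 6.8 pos [ 0.557  -0.0055  0.1135] w 0.0818 F [ 0.5 -0.2 -0.7] g 0.0 t 12.72
block [[-25.9, 117.0], [17.7, 118.3], [18.5, 52.1], [-25.0, 51.0]] [-3.7 84.6]
```

View pics/i.png

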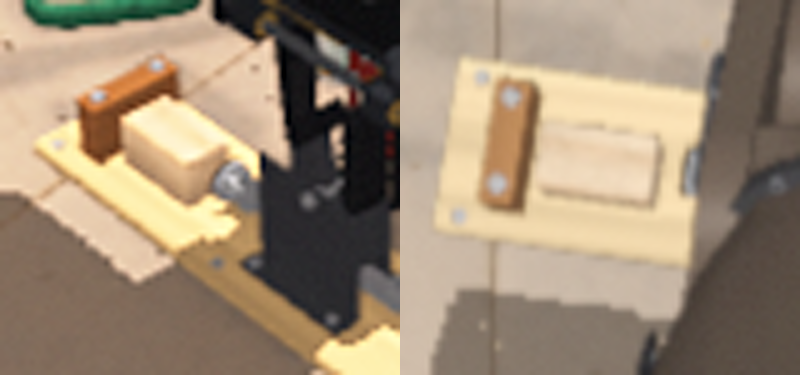

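Both views show the block unmoved, with the pad (top crop 690,165) still about 20 mm behind it. From here I'll track pad and block numerically, using a profile along the rod line.

```bash
cat > prof.py <<'E'
from plan import *
t=cam('top'); g=cv2.cvtColor(t['pixels'],cv2.COLOR_BGR2HSV).astype(np.float32)
ys=np.arange(26,130,2.); 
V=[]
for y in ys:
    px=np.array([proj(t,[*cl(x,y),.048]) for x in(-5,-2,1)],np.float32)
    V.append(cv2.remap(g,px[None,:,0],px[None,:,1],cv2.INTER_LINEAR)[0].mean(0))
V=np.array(V)
print(" ".join(f"{int(y)}:{int(h)},{int(s)},{int(v)}" for y,(h,s,v) in zip(ys,V)))
E
python3 prof.py
```

```text
26:51,33,108 28:131,6,109 30:134,4,137 32:62,5,147 34:12,28,152 36:17,72,171 38:18,75,216 40:19,73,235 42:19,72,237 44:19,73,234 46:18,75,220 48:17,75,199 50:16,72,185 52:16,66,209 54:16,63,227 56:16,62,235 58:16,61,235 60:16,61,235 62:17,61,236 64:16,60,235 66:16,60,234 68:16,60,234 70:16,60,235 72:16,61,235 74:16,61,235 76:16,61,235 78:16,60,235 80:16,60,235 82:16,60,235 84:16,59,236 86:16,59,237 88:16,59,237 90:16,59,237 92:16,59,237 94:16,59,236 96:16,59,235 98:16,59,234 100:16,59,233 102:16,60,234 104:16,59,234 106:16,58,234 108:16,59,235 110:16,59,234 112:17,60,231 114:17,63,225 116:17,71,211 118:16,91,177 120:15,114,139 122:13,134,117 124:13,139,130 126:13,138,158 128:14,134,185
```

>>> arm_command(series=[{"dx": 0.0,"dy": 0.0,"dz": 0.0,"twist": 0.0,"grip": 0.3},{"dx": 0.0,"dy": 0.0,"dz": 0.0,"twist": 0.0,"grip": 0.0},{"dx": 0.0,"dy": 0.0,"dz": 0.0,"twist": 0.0,"grip": -0.15},{"dx": 0.0,"dy": 0.0,"dz": 0.0,"twist": 0.0,"grip": -0.18},{"dx": 0.0,"dy": 0.0,"dz": 0.0,"twist": 0.0,"grip": -0.18}])

```text
time_s: 13.5
ee_pos: [0.5575, -0.0048, 0.1142]
orientation: [0.223, 3.132, 0.002]
ft_force: [1.0, 6.0, 5.3]
width: 0.042
grip_force: 3.1
```

>>> arm_command(series=[{"dx": 0.0,"dy": 0.0,"dz": 0.0,"twist": 0.0,"grip": -0.2},{"dx": 0.0,"dy": 0.0,"dz": 0.0,"twist": 0.0,"grip": -0.22},{"dx": 0.0,"dy": 0.0,"dz": 0.0,"twist": 0.0,"grip": -0.22}])

```text
time_s: 13.88
ee_pos: [0.5575, -0.0047, 0.1142]
orientation: [0.224, 3.132, 0.002]
ft_force: [0.8, 8.3, 5.2]
width: 0.0375
grip_force: 15.0
```

```bash
python3 prof.py; python3 look.py pics/j.png
```

```text
26:17,41,106 28:46,18,97 30:99,5,118 32:89,3,148 34:67,2,163 36:42,1,156 38:72,1,155 40:98,1,164 42:74,3,163 44:19,20,127 46:15,53,131 48:16,72,154 50:15,72,177 52:16,66,207 54:16,63,227 56:16,62,235 58:16,61,235 60:16,61,236 62:17,61,236 64:16,61,235 66:16,61,234 68:16,60,234 70:16,60,234 72:16,61,235 74:16,61,236 76:16,60,236 78:16,60,236 80:16,60,235 82:16,60,235 84:17,60,236 86:17,59,237 88:17,59,237 90:16,59,237 92:16,59,237 94:16,60,236 96:16,60,235 98:16,60,234 100:16,60,234 102:16,60,234 104:16,59,235 106:16,58,234 108:16,59,234 110:16,59,234 112:16,60,231 114:17,62,225 116:17,71,211 118:16,92,177 120:14,115,139 122:13,135,116 124:13,139,129 126:14,137,158 128:14,133,185
to [ 0.5556 -0.0054] 0.112 d [ 0.037 -0.019  0.044] cur yaw 81.8 tw 0.003 or -17.997 q6 -1.557 dq1 6.8 pos [ 0.5575 -0.0047  0.1142] w 0.0373 F [0.5 8.2 5.3] g 15.0 t 13.93
block [[-26.3, 116.8], [16.9, 118.6], [18.7, 52.2], [-24.5, 50.6]] [-3.8 84.5]
```

Each full squeeze moves the pad about 10 mm, and it is now at about 45. The block needs about 6 mm to reach the stop. Squeeze 3 goes in increments, to give force baselines.

>>> arm_command(series=[{"dx": 0.0,"dy": 0.0,"dz": 0.0,"twist": 0.0,"grip": 0.3},{"dx": 0.0,"dy": 0.0,"dz": 0.0,"twist": 0.0,"grip": 0.8},{"dx": 0.0,"dy": 0.0,"dz": 0.0,"twist": 0.0,"grip": 0.8},{"dx": 0.0,"dy": 0.0,"dz": 0.0,"twist": 0.0,"grip": 0.8},{"dx": 0.0,"dy": 0.0,"dz": 0.0,"twist": 0.0,"grip": 0.8}])

```text
time_s: 14.65
ee_pos: [0.557, -0.0057, 0.1136]
orientation: [-0.223, -3.133, 0.0]
ft_force: [-0.0, -0.3, -0.2]
width: 0.0815
grip_force: 0.0
```

>>> arm_command(series=[{"dx": 0.0,"dy": 0.0,"dz": 0.0,"twist": 0.0,"grip": 0.3},{"dx": 0.0,"dy": 0.0,"dz": 0.0,"twist": 0.0,"grip": 0.1},{"dx": 0.0,"dy": 0.0,"dz": 0.0,"twist": 0.0,"grip": 0.1},{"dx": 0.0,"dy": 0.0,"dz": 0.0,"twist": 0.0,"grip": 0.1}])

```text
time_s: 15.15
ee_pos: [0.5576, -0.0048, 0.1142]
orientation: [0.223, 3.132, 0.002]
ft_force: [0.3, 6.4, 5.3]
width: 0.0539
grip_force: 3.5
```

>>> arm_command(series=[{"dx": 0.0,"dy": 0.0,"dz": 0.0,"twist": 0.0,"grip": 0.0},{"dx": 0.0,"dy": 0.0,"dz": 0.0,"twist": 0.0,"grip": 0.0},{"dx": 0.0,"dy": 0.0,"dz": 0.0,"twist": 0.0,"grip": 0.0}])

```text
time_s: 15.52
ee_pos: [0.5575, -0.0048, 0.1142]
orientation: [0.223, 3.132, 0.002]
ft_force: [0.4, 7.0, 4.6]
width: 0.0477
grip_force: 3.3
```

>>> arm_command(series=[{"dx": 0.0,"dy": 0.0,"dz": 0.0,"twist": 0.0,"grip": -0.1},{"dx": 0.0,"dy": 0.0,"dz": 0.0,"twist": 0.0,"grip": -0.1},{"dx": 0.0,"dy": 0.0,"dz": 0.0,"twist": 0.0,"grip": -0.1}])

```text
time_s: 15.9
ee_pos: [0.5576, -0.0048, 0.1142]
orientation: [0.223, 3.132, 0.002]
ft_force: [0.9, 6.7, 3.7]
width: 0.0428
grip_force: 3.2
```

>>> arm_command(series=[{"dx": 0.0,"dy": 0.0,"dz": 0.0,"twist": 0.0,"grip": -0.2},{"dx": 0.0,"dy": 0.0,"dz": 0.0,"twist": 0.0,"grip": -0.22},{"dx": 0.0,"dy": 0.0,"dz": 0.0,"twist": 0.0,"grip": -0.22}])

```text
time_s: 16.27
ee_pos: [0.5576, -0.0047, 0.1142]
orientation: [0.224, 3.132, 0.002]
ft_force: [0.3, 7.2, 4.8]
width: 0.0373
grip_force: 15.0
```

```bash
python3 prof.py; python3 look.py pics/k.png
```

```text
26:16,40,107 28:51,13,102 30:124,4,130 32:76,2,163 34:32,1,181 36:12,2,177 38:46,2,170 40:41,1,171 42:37,1,172 44:9,1,171 46:25,1,167 48:80,1,169 50:91,0,176 52:22,3,161 54:11,33,154 56:15,63,174 58:15,62,220 60:16,61,233 62:16,61,235 64:16,61,235 66:16,61,236 68:16,60,235 70:16,60,234 72:16,60,234 74:16,61,235 76:16,61,235 78:16,60,235 80:16,60,236 82:16,60,236 84:16,61,235 86:16,61,235 88:16,60,236 90:16,59,237 92:16,59,237 94:16,58,237 96:16,58,237 98:16,59,236 100:16,59,235 102:16,59,234 104:16,59,234 106:16,60,234 108:16,59,235 110:16,59,234 112:16,59,234 114:16,59,234 116:16,59,232 118:16,62,222 120:16,75,193 122:14,102,144 124:14,128,137 126:14,135,159 128:14,132,185
to [ 0.5556 -0.0054] 0.112 d [ 0.037 -0.019  0.045] cur yaw 81.8 tw 0.003 or -17.997 q6 -1.557 dq1 6.8 pos [ 0.5576 -0.0047  0.1142] w 0.0372 F [1.1 7.9 4.3] g 15.0 t 16.32
block [[-26.1, 118.2], [17.2, 120.4], [19.4, 57.8], [-23.9, 55.7]] [-3.3 88. ]
```

The block moved 3 mm with the pad and about 3 mm remains to the stop. The fourth squeeze goes in increments, watching the force.

>>> arm_command(series=[{"dx": 0.0,"dy": 0.0,"dz": 0.0,"twist": 0.0,"grip": 0.3},{"dx": 0.0,"dy": 0.0,"dz": 0.0,"twist": 0.0,"grip": 0.8},{"dx": 0.0,"dy": 0.0,"dz": 0.0,"twist": 0.0,"grip": 0.8},{"dx": 0.0,"dy": 0.0,"dz": 0.0,"twist": 0.0,"grip": 0.8},{"dx": 0.0,"dy": 0.0,"dz": 0.0,"twist": 0.0,"grip": 0.8}])

```text
time_s: 17.05
ee_pos: [0.557, -0.0057, 0.1136]
orientation: [-0.223, -3.133, 0.0]
ft_force: [1.0, -0.7, -0.7]
width: 0.0817
grip_force: 0.0
```

>>> arm_command(series=[{"dx": 0.0,"dy": 0.0,"dz": 0.0,"twist": 0.0,"grip": 0.3},{"dx": 0.0,"dy": 0.0,"dz": 0.0,"twist": 0.0,"grip": 0.1},{"dx": 0.0,"dy": 0.0,"dz": 0.0,"twist": 0.0,"grip": 0.1},{"dx": 0.0,"dy": 0.0,"dz": 0.0,"twist": 0.0,"grip": 0.1}])

```text
time_s: 17.55
ee_pos: [0.5576, -0.0046, 0.1143]
orientation: [0.224, 3.132, 0.002]
ft_force: [0.9, 8.3, 5.4]
width: 0.0539
grip_force: 4.3
```

>>> arm_command(series=[{"dx": 0.0,"dy": 0.0,"dz": 0.0,"twist": 0.0,"grip": 0.0},{"dx": 0.0,"dy": 0.0,"dz": 0.0,"twist": 0.0,"grip": 0.0},{"dx": 0.0,"dy": 0.0,"dz": 0.0,"twist": 0.0,"grip": 0.0}])

```text
time_s: 17.92
ee_pos: [0.5576, -0.0045, 0.1144]
orientation: [0.223, 3.132, 0.002]
ft_force: [-0.3, 9.6, 7.3]
width: 0.048
grip_force: 4.7
```

>>> arm_command(series=[{"dx": 0.0,"dy": 0.0,"dz": 0.0,"twist": 0.0,"grip": -0.07},{"dx": 0.0,"dy": 0.0,"dz": 0.0,"twist": 0.0,"grip": -0.07},{"dx": 0.0,"dy": 0.0,"dz": 0.0,"twist": 0.0,"grip": -0.07}])

```text
time_s: 18.3
ee_pos: [0.5577, -0.0044, 0.1145]
orientation: [0.223, 3.132, 0.003]
ft_force: [0.7, 9.8, 7.5]
width: 0.0443
grip_force: 4.9
```

```bash
python3 prof.py; python3 look.py pics/l.png
```

```text
26:11,46,108 28:11,26,103 30:52,15,128 32:76,11,165 34:79,7,187 36:66,4,187 38:47,1,187 40:52,0,186 42:51,0,181 44:65,1,169 46:57,2,173 48:61,1,177 50:69,1,175 52:31,0,174 54:37,1,168 56:41,14,153 58:14,51,146 60:15,63,191 62:16,63,223 64:16,61,235 66:17,61,234 68:17,61,235 70:16,60,236 72:16,61,235 74:16,60,234 76:16,61,234 78:16,61,235 80:16,60,235 82:16,60,236 84:16,60,235 86:16,60,235 88:16,60,235 90:16,60,236 92:16,60,236 94:16,60,237 96:16,59,237 98:16,59,237 100:16,59,237 102:16,59,236 104:16,59,235 106:16,59,234 108:16,59,233 110:16,59,234 112:16,59,234 114:16,59,234 116:16,59,235 118:16,58,234 120:16,60,228 122:16,65,216 124:15,90,183 126:14,116,175 128:14,131,186
to [ 0.5556 -0.0054] 0.112 d [ 0.039 -0.025  0.049] cur yaw 81.8 tw 0.004 or -17.996 q6 -1.557 dq1 6.7 pos [ 0.5577 -0.0044  0.1145] w 0.0442 F [ 1.  10.7  8.7] g 4.92 t 18.35
block [[-25.9, 122.0], [17.2, 123.8], [18.8, 60.8], [-24.2, 59.1]] [-3.5 91.4]
```

Block and pad have moved 3 mm forward and the block has met the stop. The force is about 10 N, which means the spring is pressed in about 4–5 mm. A little more.

>>> arm_command(series=[{"dx": 0.0,"dy": 0.0,"dz": 0.0,"twist": 0.0,"grip": -0.12},{"dx": 0.0,"dy": 0.0,"dz": 0.0,"twist": 0.0,"grip": -0.12},{"dx": 0.0,"dy": 0.0,"dz": 0.0,"twist": 0.0,"grip": -0.12},{"dx": 0.0,"dy": 0.0,"dz": 0.0,"twist": 0.0,"grip": -0.12}])

```text
time_s: 18.95
ee_pos: [0.5577, -0.0044, 0.1145]
orientation: [0.223, 3.132, 0.003]
ft_force: [-0.1, 10.1, 8.4]
width: 0.0416
grip_force: 5.0
```

```bash
python3 look.py pics/m.png
python3 - <<'E'
from plan import *
# mean roll force over several periods (camera calls pass 0.05 s)
f=[]
for _ in range(10):
    t=cam('top'); s=env.state(); f.append([*(s["ft_force"][:2]),s["grip_force"]])
f=np.array(f); print("roll N",(f[:,:2]@u).mean().round(2),(f[:,:2]@u).std().round(2),f[:,2].mean().round(2))
E
```

```text
to [ 0.5556 -0.0054] 0.112 d [ 0.039 -0.025  0.05 ] cur yaw 81.8 tw 0.004 or -17.996 q6 -1.557 dq1 6.7 pos [ 0.5577 -0.0044  0.1145] w 0.0416 F [-0.1 10.1  8.4] g 5.03 t 18.95
block [[-26.1, 121.8], [16.9, 124.0], [19.1, 60.9], [-23.9, 58.9]] [-3.5 91.4]
roll N 9.93 0.41 5.03
```

>>> arm_command(series=[{"dx": 0.0,"dy": 0.0,"dz": 0.0,"twist": 0.0,"grip": -0.16},{"dx": 0.0,"dy": 0.0,"dz": 0.0,"twist": 0.0,"grip": -0.16},{"dx": 0.0,"dy": 0.0,"dz": 0.0,"twist": 0.0,"grip": -0.16},{"dx": 0.0,"dy": 0.0,"dz": 0.0,"twist": 0.0,"grip": -0.16}])

```text
time_s: 20.05
ee_pos: [0.5577, -0.0044, 0.1145]
orientation: [0.223, 3.132, 0.003]
ft_force: [0.9, 9.6, 7.8]
width: 0.0396
grip_force: 5.1
```

```bash
python3 -c "
from plan import *
s=env.state(); print(s['grip_force'],s['width'],s['ft_force'])
print(env.job_done())"
```

```text
5.101025104522705 0.039616082652953966 [0.9240952  9.59280513 7.78136707]
the job is handed in; nothing more can be done
None
```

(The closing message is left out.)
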